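Put the clamping kit back in its tray

ROBOT

A 6-joint arm with a two-finger parallel gripper is mounted at the origin on the work surface. World frame = base frame: x ahead of the robot, y to its left, z up, the work surface at z = 0. Lengths are in m, angles in rad, forces in N, time in s.
With the tool pointing down it reaches from about 0.3 to 0.85 m from the base axis. Payload 4.2 kg.
Tool frame: the origin (TCP) lies on the centre line of the jaws, within the pads' length; the fingertips stand 14 mm ahead of it and the grasp point (between the pads) lies 5 mm behind it (arm.tips_ahead is the distance from the TCP to the fingertips, in m); z points along the fingers, y is the direction in which the jaws open and shut (so a half turn about z gives the same grasp; the last joint's range is limited). The gripper opens to 91 mm and grips with 3 to 60 N. Pads are 32 mm wide; open, the fingers measure 118 mm over their backs; the gripper's body (76 mm by 178 mm) begins 60 mm behind the grasp point.
Start: joints at [1.243, 0.32, 1.565, -0, 1.257, -0.02], TCP at [0.174, 0.548, 0.228] pointing down, gripper open.
Joint ranges: [-3.11, 3.11], [-0.84, 2.01], [0.21, 2.61], [-1.34, 4.49], [0.05, 2.63], [-2.56, 2.56]. Speed limits (rad/s): [2.57, 2.57, 3.14, 3.14, 3.14, 3.14].

INTERFACE

Orientations are given as a rotation vector (axis times angle).
In Python, from bench import arm gives the robot as it stands.
- The arm moves only by the tool arm_command, never from a script. Its argument "motion" is text: rows parted by semicolons, each of 7 numbers parted by spaces: the shift along the tool's x, y, z each as a share of 0.2 m, from -1 to 1, then the turn, a rotation vector about the tool's x, y, z each as a share of 90 degrees, from -1 to 1, then the opening, from -1 (shut) to 1 (fully open). In form: x y z ax ay az hand; .... A call has 1 to 12 rows; each row is the pose to reach, as a shift and turn from the pose commanded when the call began, along the tool's axes at that moment; what a row does not reach only later rows make up. A row lasts 1/10 s, in which the tool goes at most 50 mm and 8.59 degrees, less where a joint would pass 70% of its speed; a pose out of reach is approached as far as the arm can. A call with a number of a shift or a turn outside -1 to 1 is refused whole. A call with a gripper value outside its range is refused whole. The fingers move at their own pace and stop on an object; "force" is the grip in N (left out, the last holds). Time passes only in rows, so rows that repeat a pose let the fingers close. It gives the time, the measured TCP pose, the force and the opening at its end, in the units of the state.
- arm.get_state(): the state, without advancing time (a new reading comes with each control period).
- arm.get_image(name): name is "side" or "top"; returns the picture (480x640x3 uint8, red, green, blue); there is no depth.
- arm.camera_info(name): a dict with "K" (3x3 intrinsics, pixels), "view" (4x4, takes a point from world to camera coordinates). Camera axes: x right, y up, looking along -z (the intrinsics and any distortion apply to the point x, -y, -z); pixel columns grow to the right and rows downward; lengths in m; the calibration is good to about 2 mm. A picture is of the moment at which its call begins. camera_info takes no time and is no camera call.
- arm.job_done(): hands the job in, once; it reports no verdict.
Trained networks look in the newest picture that a camera, given by its name, has taken for a name from the list of things; names that differ only in an ending like _2 or _b are one class to them, and where a whole thing is asked for, a point or a joint stands for the part that bears it (a point fixed in the world has none). Each returns a list of dicts, best first, with "confidence" (0 to 1); they miss things now and then, are a little off and sometimes report something else, mostly with a low value. They report only what shows in the picture. A call takes as long as a camera call. They do not tell look-alikes from the thing itself.
- arm.outline_of(label, camera): "pixels" (480x640 bool, what is visible of it) and "location" ([row, column] in pixels, amid what is visible of it).
- arm.spot_point(label, camera): "location" ([row, column] in pixels: a listed point, or the origin of a listed thing).
The state is a dict: "clock": time; "joints": joint angles; "qvel": joint speeds; "effort": joint torques, N m; "tool_pos": TCP position; "ee_rot": TCP orientation; "contact_force": force on the tool from outside, world axes, zero at the start; "ft_torque": the same for the moment, N m; "finger_gap": finger opening in m.
Only numpy, scipy, OpenCV 4.12 (cv2) and the standard library are available. Lean on these libraries where they do the work, as an engineer would, in place of code of your own. Each camera call takes 0.05 s, during which the arm holds its last target. There are 200 camera calls.

TASK

Put the four pieces of the clamping kit back in the blue tray, each lying flat, right way up, in the recess cut to its outline: the slotted strap clamp in the long recess, the step block in the shorter rectangular one, the T-nut in the square one and the flange nut in the round one. The plain bar without a slot and the plain block without steps do not belong to the kit: leave them lying where they are on the bench.

Things in the scene. Friction and masses are not known exactly. Their poses are not given: they have to be found in the camera images.
- strap_clamp: strap clamp: steel bar 90 x 32 mm, 20 mm high, with a 46 x 14 mm slot right through from top to bottom in its middle. x along its length, y across it. Loose, lies on the bench right way up; about 340 g. Origin: centre of its underside, z up.
- step_block: step block: steel block 60 x 30 mm whose top is a stair of four steps, each 15 mm long, 14, 22, 30 and 38 mm high, rising towards its +x, with a dark line in each step corner. x along its length, y across the 30 mm width; its centre of mass lies about 8 mm to +x of the origin. Loose, lies on the bench right way up; about 360 g. Origin: centre of its underside, z up.
- t_nut: T-nut: steel, foot 44 (x) x 40 (y) mm, 14 mm high, with a neck 44 (x) x 22 (y) mm on it up to 30 mm high; a black threaded hole in the middle of the top. Loose, lies on the bench right way up; about 290 g. Origin: centre of its underside, z up.
- flange_nut: flange nut: steel hexagon nut, 30 mm across flats, on a round flange 46 mm in diameter and 8 mm high; 32 mm high in all, black hole in the top. Two of the flats face its +y and -y. Loose, lies on the bench right way up; about 170 g. Origin: centre of its underside, z up.
- plain_bar: look-alike, not part of the kit: solid steel bar 90 (x) x 32 (y) mm, 20 mm high, without a slot. Loose, lies on the bench right way up; about 430 g. Origin: centre of its underside, z up.
- plain_block: look-alike, not part of the kit: solid steel block 60 (x) x 30 (y) mm, 38 mm high, flat on top, without steps. Loose, lies on the bench right way up; about 500 g. Origin: centre of its underside, z up.
- insert_strap: For the strap clamp: long rectangular recess 107 (x) x 49 (y) mm. One of four fixed grey inserts, dark in the recess, 118 (x) x 83 (y) x 14 mm, in the 2 x 2 bays of the low blue tray (rim level with their tops within 1 mm); bays are shuffled. Recess centred, 7 mm deep. Origin: centre of the insert's underside, 5 mm above the bench; z up; recess floor 7 mm, top 14 mm above it.
- insert_step: For the step block: shorter rectangular recess 77 (x) x 47 (y) mm. One of four fixed grey inserts, dark in the recess, 118 (x) x 83 (y) x 14 mm, in the 2 x 2 bays of the low blue tray (rim level with their tops within 1 mm); bays are shuffled. Recess centred, 7 mm deep. Origin: centre of the insert's underside, 5 mm above the bench; z up; recess floor 7 mm, top 14 mm above it.
- insert_tnut: For the T-nut: square recess 61 x 61 mm. One of four fixed grey inserts, dark in the recess, 118 (x) x 83 (y) x 14 mm, in the 2 x 2 bays of the low blue tray (rim level with their tops within 1 mm); bays are shuffled. Recess centred, 7 mm deep. Origin: centre of the insert's underside, 5 mm above the bench; z up; recess floor 7 mm, top 14 mm above it.
- insert_nut: For the flange nut: round recess 65 mm in diameter. One of four fixed grey inserts, dark in the recess, 118 (x) x 83 (y) x 14 mm, in the 2 x 2 bays of the low blue tray (rim level with their tops within 1 mm); bays are shuffled. Recess centred, 7 mm deep. Origin: centre of the insert's underside, 5 mm above the bench; z up; recess floor 7 mm, top 14 mm above it.
Mind the look-alikes: they are no part of the job. Leave any purple or turquoise look-alike of the strap_clamp alone.

How it is judged:
At the end, for the whole second after the job is handed in: Each piece is in its own recess: origin within 14 mm (seen from above) of the insert's centre, underside less than 10.5 mm above the insert's underside, tilted less than 0.05 rad, at rest and let go. Plain bar and plain block within 30 mm of where they started (horizontal distance between strap_clamp and insert_strap below 0.014 m and z of strap_clamp in the frame of insert_strap below 0.0105 m and angle between each of strap_clamp, step_block, t_nut, flange_nut's own z axis and vertical below 0.05 rad and linear speed of each of strap_clamp, step_block, t_nut, flange_nut below 0.02 m/s and contact force between each of strap_clamp, step_block, t_nut, flange_nut and the fingers below 0.05 N and horizontal distance between step_block and insert_step below 0.014 m and z of step_block in the frame of insert_step below 0.0105 m and horizontal distance between t_nut and insert_tnut below 0.014 m and z of t_nut in the frame of insert_tnut below 0.0105 m and horizontal distance between flange_nut and insert_nut below 0.014 m and z of flange_nut in the frame of insert_nut below 0.0105 m and not (distance of plain_bar from where it was at the start of the episode above 0.03 m) and not (distance of plain_block from where it was at the start of the episode above 0.03 m)); the robot touches nothing.
It fails at once if the plain bar is moved by more than 30 mm (distance of plain_bar from where it was at the start of the episode above 0.03 m).
It fails at once if the plain block is moved by more than 30 mm (distance of plain_block from where it was at the start of the episode above 0.03 m).
It also fails if it takes over 109 s, if anything falls off the work surface, if the arm or the gripper's body presses on something with over 40 N, if the wrist force passes 120 N, or if a joint passes its speed limit or range.

## Working session

There is one attempt and no reset: what is moved stays moved. The work goes in short steps, Python scripts to look and compute and a tool call to move; the robot and the scene stay as the last step left them, time stands still between calls to the robot, and variables do not carry over. Pictures are saved under pics/ and viewed, about 12 in all and at most 16, crops included, and the job is handed in when it is done.

Besides the shell and the picture viewer there is one more tool, called by a JSON object that holds its "op" and its "data", one argument or row to a line. arm_command: Moves the arm, as the interface text tells. Its arguments: {"type":"object","properties":{"motion":{"type":"string"},"force":{"type":"number"}},"required":["motion"]}

```bash
ls; mkdir -p pics; python3 - <<'E'
from bench import arm
import cv2,numpy as np
s=arm.get_state();print(s)
for n in("top","side"):
    cv2.imwrite(f"pics/{n}0.png",arm.get_image(n)[:,:,::-1])
    c=arm.camera_info(n);print(n,c)
    for l in "strap_clamp step_block t_nut flange_nut plain_bar plain_block insert_strap insert_step insert_tnut insert_nut".split():
        print(l,[(np.round(d['location']),round(d['confidence'],2)) for d in arm.spot_point(l,n)])
E
```

```text
pics
{'clock': 0.0, 'joints': array([ 1.24301313e+00,  3.20282579e-01,  1.56566804e+00, -3.74648630e-05,
        1.25740211e+00, -1.99846700e-02]), 'qvel': array([-0.00096057,  0.0010388 , -0.00017459,  0.00200942, -0.00090067,
        0.00101387]), 'effort': array([ 7.14693779e-04, -4.12464774e+01, -2.31978697e+01,  7.29591586e-02,
        4.55323874e-02, -1.66008285e-04]), 'tool_pos': array([0.1740497 , 0.54752061, 0.22712988]), 'ee_rot': array([-4.81523032e-01, -3.10419712e+00,  2.73248793e-03]), 'contact_force': array([ 0.03988092, -0.12650009,  0.02707264]), 'ft_torque': array([-0.0092654 , -0.0061008 , -0.04016955]), 'finger_gap': 0.0910852685336591}
top {'K': array([[490.15340146,   0.        , 312.51100805],
       [  0.        , 490.15340146, 235.09442866],
       [  0.        ,   0.        ,   1.        ]]), 'view': array([[-0.0244269 , -0.99965346,  0.00981279, -0.06485534],
       [ 0.99341296, -0.02317282,  0.11222173, -0.5799931 ],
       [-0.11195545,  0.01248938,  0.99363474, -1.1105591 ],
       [ 0.        ,  0.        ,  0.        ,  1.        ]])}
strap_clamp [(ar
[... 754 characters left out ...]
23, -0.57357394],
       [ 0.16263269,  0.46200933,  0.87183598, -0.10898877],
       [-0.30761695, -0.81581798,  0.4897069 , -1.19521741],
       [ 0.        ,  0.        ,  0.        ,  1.        ]])}
strap_clamp [(array([380., 356.]), 0.94), (array([259., 390.]), 0.85), (array([303., 353.]), 0.75), (array([364., 457.]), 0.64), (array([307., 297.]), 0.39)]
step_block [(array([346., 297.]), 0.84)]
t_nut [(array([267., 330.]), 0.9)]
flange_nut [(array([330., 395.]), 0.63)]
plain_bar [(array([273., 271.]), 0.65)]
plain_block []
insert_strap [(array([206., 242.]), 0.95)]
insert_step [(array([201., 284.]), 0.61)]
insert_tnut [(array([311., 299.]), 0.22)]
insert_nut [(array([221., 242.]), 0.95)]
```

```bash
python3 - <<'E'
import cv2
a=cv2.imread("pics/top0.png")[140:340,120:520]; cv2.imwrite("pics/c1.png",cv2.resize(a,(800,400),interpolation=cv2.INTER_CUBIC))
a=cv2.imread("pics/side0.png")[160:420,180:520]; cv2.imwrite("pics/c2.png",cv2.resize(a,(784,600),interpolation=cv2.INTER_CUBIC))
E
```

```text
(no output)
```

View pics/c1.png

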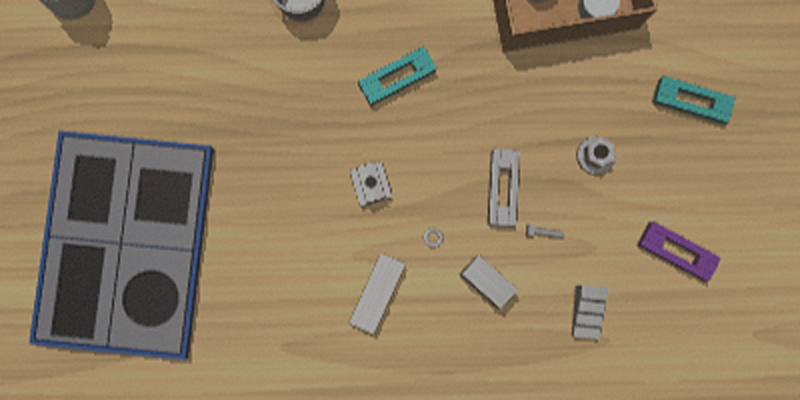

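View pics/c2.png

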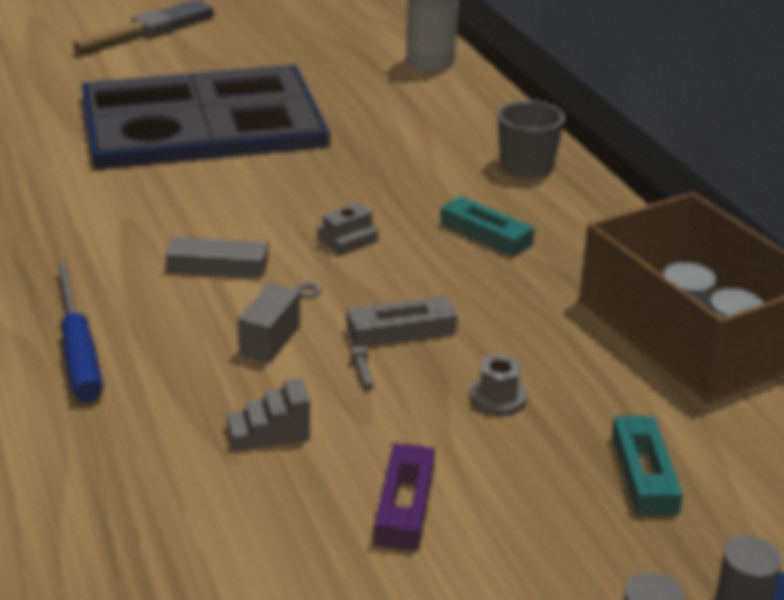

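Top view: grey strap clamp at about (231,371), step block (297,415), T-nut (232,305) and flange nut (217,418). The plain bar (286,307) and plain block (282,364) are the decoys. Tray bays run: step top-left, T-nut top-right, strap bottom-left, nut bottom-right. The step block's high end is towards +x. Next I'll fit poses to the outlines.

```bash
cat > h.py <<'E'
from bench import arm
import cv2,numpy as np
from scipy.optimize import minimize
from scipy.spatial.transform import Rotation as R
def box(x0,x1,y0,y1,z0,z1): return np.array([[x,y,z] for x in(x0,x1) for y in(y0,y1) for z in(z0,z1)])/1e3
def prism(r,z0,z1,n,ph=0): return np.array([[r*np.cos(a+ph),r*np.sin(a+ph),z] for a in np.arange(n)*2*np.pi/n for z in(z0,z1)])/1e3
M={'strap_clamp':[box(-45,45,-16,16,0,20)],
'step_block':[box(-30+15*i,-15+15*i,-15,15,0,14+8*i) for i in range(4)],
't_nut':[box(-22,22,-20,20,0,14),box(-22,22,-11,11,0,30)],
'flange_nut':[prism(23,0,8,32),prism(30/3**.5,0,32,6)],
'plain_bar':[box(-45,45,-16,16,0,20)],'plain_block':[box(-30,30,-15,15,0,38)]}
for k in('strap','step','tnut','nut'): M['insert_'+k]=[box(-59,59,-41.5,41.5,13,14)]
def proj(P,c):
    i=CI[c]; q=(i['view']@np.c_[P,np.ones(len(P))].T)[:3].T*[1,-1,-1]
    p=q@i['K'].T; return p[:,:2]/p[:,2:]
CI={c:arm.camera_info(c) for c in('top','side')}
def ray(c,px,z):  # pixel row,col -> world on plane z
    i=CI[c]; d=np.linalg.inv(i['K'])@[px[1],px[0],1]*[1,-1,-1]; V=i['view']
    d=V[:3,:3].T@d; o=-V[:3,:3].T@V[:3,3]; return o+d*(z-o[2])/d[2]
S=4
def sil(n,p,c,z0,u0,v0,w):
    im=np.zeros((w*S,w*S),np.uint8)
    for part in M[n]:
        P=part@R.from_euler('z',p[2]).as_matrix().T+[p[0],p[1],z0]
        q=(proj(P,c)-[u0,v0]+.5)*S
        cv2.fillConvexPoly(im,np.round(cv2.convexHull(q.astype(np.float32))*16).astype(np.int32),1,shift=4)
    return cv2.resize(im.astype(np.float32),(w,w),interpolation=cv2.INTER_AREA)
def fit(n,c,at,yaws,z0=0.,w=100):
    D=arm.outline_of(n,c)
    D=[d for d in D if np.hypot(*(np.array(d['location'])-at))<14]
    if not D: return None
    d=D[0]; u0,v0=int(at[1])-w//2,int(at[0])-w//2
    m=d['pixels'][v0:v0+w,u0:u0+w].astype(np.float32)
    x=ray(c,d['location'],z0+.015)
    f=lambda p:-np.minimum(m,s:=sil(n,(p[0],p[1],p[2]/10),c,z0,u0,v0,w)).sum()/np.maximum(m,s).sum()
    rs=[minimize(f,[x[0],x[1],y*10],method='Nelder-Mead',options=dict(initial_simplex=[[x[0]+a,x[1]+b,y*10+e] for a,b,e in((0,0,0),(.01,0,0),(0,.01,0),(0,0,2))],xatol=1e-4,fatol=1e-5)) for y in yaws]
    r=min(rs,key=lambda r:r.fun); return np.r_[r.x[:2],r.x[2]/10],-r.fun
def tool():
    s=arm.get_state(); return s['tool_pos'],R.from_rotvec(s['ee_rot']).as_matrix(),s
def go(x,y,z,yaw):
    """move numbers: tcp to x,y,z, tool down with jaw axis (tool y) at world angle yaw (mod pi)"""
    p,T,s=tool(); best=None
    for k in(0,1):
        a=yaw+k*np.pi; ya=np.array([np.cos(a),np.sin(a),0]); G=np.c_[np.cross(ya,[0,0,-1]),ya,[0,0,-1]]
        rv=R.from_matrix(T.T@G).as_rotvec()
        if best is None or np.linalg.norm(rv)<np.linalg.norm(best): best=rv
    print('shift',np.round(T.T@(np.array([x,y,z])-p)/.2,4),'turn',np.round(best/(np.pi/2),4),'j6',round(s['joints'][5],2),'t',round(s['clock'],2))
E
python3 - <<'E'
from h import *
T={'strap_clamp':(231,371),'step_block':(297,415),'t_nut':(232,305),'flange_nut':(217,418),'plain_bar':(286,307),'plain_block':(282,364)}
for n,a in T.items():
    r=fit(n,'top',np.array(a),np.radians([0] if n=='step_block' else [-60,-20,20,60]))
    print(n,r and (np.round(r[0],4),round(np.degrees(r[0][2]),1),round(r[1],3)))
    if r is None: continue
    sp=proj(np.array([[r[0][0],r[0][1],.012]]),'side')[0][::-1]
    q=fit(n,'side',sp,[r[0][2]],w=140)
    print('   side',q and (np.round(q[0],4),round(np.degrees(q[0][2]),1),round(q[1],3)))
for n,a in {'insert_strap':(286,158),'insert_step':(234,166),'insert_tnut':(238,202),'insert_nut':(289,196)}.items():
    r=fit(n,'top',np.array(a),[np.radians(85)],z0=.005)
    print(n,r and (np.round(r[0],4),round(np.degrees(r[0][2]),1),round(r[1],3)))
    r and print('   recess-by-dark check',np.round(ray('top',a,.012),3))
E
```

```text
strap_clamp (array([ 0.5806, -0.2188, -0.0918]), np.float64(-5.3), np.float64(0.757))
   side (array([ 0.5794, -0.2183, -0.0365]), np.float64(-2.1), np.float64(0.877))
step_block None
t_nut (array([ 0.5889, -0.0608,  0.2587]), np.float64(14.8), np.float64(0.935))
   side None
flange_nut (array([ 0.6183, -0.333 , -0.2678]), np.float64(-15.3), np.float64(0.933))
   side (array([ 0.6176, -0.3325, -0.6209]), np.float64(-35.6), np.float64(0.922))
plain_bar (array([ 0.4595, -0.0654, -0.458 ]), np.float64(-26.2), np.float64(0.943))
   side (array([ 0.4601, -0.0653, -0.4709]), np.float64(-27.0), np.float64(0.897))
plain_block (array([ 0.4699, -0.195 ,  0.8269]), np.float64(47.4), np.float64(0.93))
   side (array([ 0.4687, -0.1969,  0.7818]), np.float64(44.8), np.float64(0.937))
insert_strap (array([0.4707, 0.2815, 3.0306]), np.float64(173.6), np.float64(0.961))
   recess-by-dark check [0.469 0.286 0.012]
insert_step (array([0.5889, 0.2665, 3.0125]), np.float64(172.6), np.float64(0.948))
   recess-by-dark check [0.591 0.268 0.012]
insert_tnut (array([0.5783, 0.1833, 2.9961]), np.float64(171.7), np.float64(0.966))
   recess-by-dark check [0.58  0.183 0.012]
insert_nut (array([0.4592, 0.1975, 3.0157]), np.float64(172.8), np.float64(0.964))
   recess-by-dark check [0.46  0.197 0.012]
```

```bash
sed -i "s/    x=ray(c,d\['loc/    m=cv2.morphologyEx(m,cv2.MORPH_CLOSE,np.ones((9,9))) if n=='strap_clamp' else m\n&/" h.py
python3 - <<'E'
from h import *
t=arm.get_image('top');s=arm.get_image('side')
for n,a in {'strap_clamp':(231,371),'step_block':(297,415)}.items():
    print([(np.round(d['location']),round(d['confidence'],2)) for d in arm.outline_of(n,'top')])
    r=fit(n,'top',np.array(a),np.radians([0]))
    print(n,r and (np.round(r[0],4),round(np.degrees(r[0][2]),1),round(r[1],3)))
sp={'step_block':(345,297),'t_nut':(262,330),'strap_clamp':(300,354)}
for n in sp:
    r=fit(n,'side',np.array(sp[n]),np.radians([0,15]),w=140)
    print(n,'side',r and (np.round(r[0],4),round(np.degrees(r[0][2]),1),round(r[1],3)))
o=[]
for im,c,(v,u) in((t,'top',(217,418)),(s,'side',(325,396))):
    for y in (None,-15,25):
        k=cv2.resize(im[v-20:v+20,u-20:u+20],None,fx=6,fy=6,interpolation=cv2.INTER_CUBIC)[:,:,::-1].copy()
        if y is not None:
            P=prism(30/3**.5,32,32,6,np.radians(y))+[.618,-.333,0]
            q=(proj(P,c)-[u-20,v-20]+.5)*6
            cv2.polylines(k,[np.round(q[::2]).astype(int)],True,(0,0,255),1)
        o.append(k)
cv2.imwrite('pics/n.png',np.vstack([np.hstack(o[:3]),np.hstack(o[3:])]))
E
```

```text
[(array([189., 468.]), 0.93), (array([180., 322.]), 0.88), (array([268., 455.]), 0.8)]
strap_clamp None
[(array([296., 412.]), 0.81)]
step_block (array([ 0.4315, -0.3125, -0.148 ]), np.float64(-8.5), np.float64(0.928))
step_block side (array([ 0.4314, -0.3119, -0.1332]), np.float64(-7.6), np.float64(0.961))
t_nut side (array([ 0.5894, -0.0608,  0.1664]), np.float64(9.5), np.float64(0.897))
strap_clamp side (array([ 0.5799, -0.2191, -0.088 ]), np.float64(-5.0), np.float64(0.954))
```

View pics/n.png

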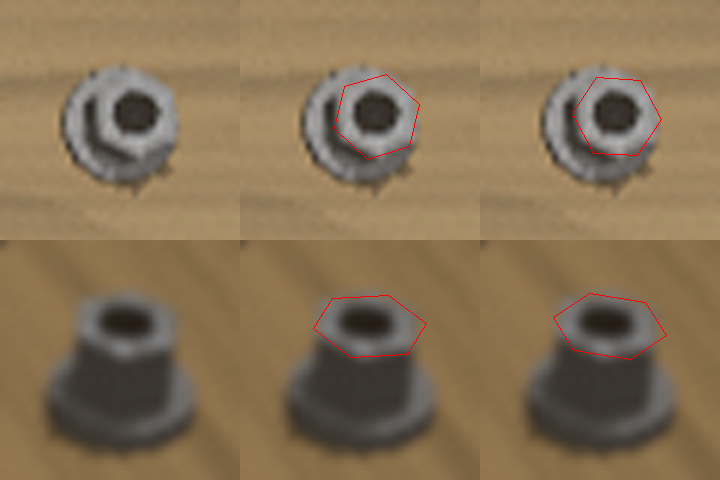

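Hexagon flats face about ±y, so its yaw is about 0. All other fits agree between the two cameras within 2 mm. First move: towards the strap clamp.

```bash
python3 -c "
from h import *
go(.58,-.219,.1,np.radians(85))"
```

```text
shift [-3.0953 -3.0401  0.6396] turn [ 1.000e-04  0.000e+00 -1.404e-01] j6 -0.02 t 2.3
```

{"op": "arm_command", "data": {
  "motion": "-1 -1 0 0 0 0 0.5;-1 -1 0 0 0 0 0.5;-1 -1 0 0 0 0 0.5;-1 -1 0 0 0 0 0.5;-1 -1 0 0 0 0 0.5;-1 -1 0 0 0 0 0.5;-1 -1 0 0 0 0 0.5;-1 -1 0 0 0 0 0.5",
  "force": 40
}}

```text
clock: 3.1
tool_pos: [0.3045, 0.2967, 0.2282]
ee_rot: [0.485, 3.104, 0.002]
contact_force: [-0.5, 0.2, -1.1]
finger_gap: 0.0685
```

{"op": "arm_command", "data": {
  "motion": "-1 -1 0 0 0 0 0.5;-1 -1 0 0 0 0 0.5;-1 -1 0 0 0 0 0.5;-1 -1 0 0 0 0 0.5;-1 -1 0 0 0 0 0.5;-1 -1 0 0 0 0 0.5;-1 -1 0 0 0 0 0.5;-1 -1 0 0 0 0 0.5"
}}

```text
clock: 3.9
tool_pos: [0.4345, 0.0465, 0.2277]
ee_rot: [-0.482, -3.103, -0.001]
contact_force: [-0.1, 0.3, 0.1]
finger_gap: 0.0684
```

{"op": "arm_command", "data": {
  "motion": "-1 -1 0.2 0 0 -0.14 0.3;-1 -1 0.4 0 0 -0.14 0.3;-1 -1 0.6 0 0 -0.14 0.3;-1 -1 0.6 0 0 -0.14 0.3;-1 -1 0.6 0 0 -0.14 0.3;-1 -1 0.6 0 0 -0.14 0.3;-1 -1 0.6 0 0 -0.14 0.3;-1 -1 0.6 0 0 -0.14 0.3;-1 -1 0.6 0 0 -0.14 0.3"
}}

```text
clock: 4.8
tool_pos: [0.5642, -0.2033, 0.1082]
ee_rot: [-0.135, -3.138, -0.002]
contact_force: [-0.6, -0.2, -0.3]
finger_gap: 0.0596
```

```bash
python3 -c "
from h import *
go(.58,-.219,.026,np.radians(85));p,T,s=tool();print(p,s['finger_gap'])"
```

```text
shift [-0.0859 -0.0718  0.411 ] turn [ 0.0007 -0.0005  0.0007] j6 -1.85 t 4.8
[ 0.56417099 -0.20331038  0.10822927] 0.05956333518054066
```

{"op": "arm_command", "data": {
  "motion": "-0.086 -0.072 0.1 0 0 0 0.3;-0.086 -0.072 0.25 0 0 0 0.3;-0.086 -0.072 0.37 0 0 0 0.3;-0.086 -0.072 0.421 0 0 0 0.3;-0.086 -0.072 0.421 0 0 0 0.3;-0.086 -0.072 0.421 0 0 0 -1;-0.086 -0.072 0.421 0 0 0 -1;-0.086 -0.072 0.421 0 0 0 -1;-0.086 -0.072 0.421 0 0 0 -1;-0.086 -0.072 0.421 0 0 0 -1;-0.086 -0.072 0.421 0 0 0 -1"
}}

```text
clock: 5.9
tool_pos: [0.5808, -0.2208, 0.025]
ee_rot: [0.139, 3.137, 0.002]
contact_force: [0.5, 4.8, 5.7]
finger_gap: 0.0315
```

{"op": "arm_command", "data": {
  "motion": "0 0 0 0 0 0 -1;0 0 -0.1 0 0 0 -1;0 0 -0.25 0 0 0 -1;0 0 -0.4 0 0 0 -1;0 0 -0.4 0 0 0 -1;0 0 -0.4 0 0 0 -1"
}}

```text
clock: 6.5
tool_pos: [0.5796, -0.2216, 0.1032]
ee_rot: [-0.138, -3.138, 0.0]
contact_force: [-0.8, 0.0, -3.8]
finger_gap: 0.0316
```

```bash
python3 -c "
from h import *
go(.471,.2815,.038,np.radians(82.7));p,T,s=tool();print(p,s['finger_gap'])
cv2.imwrite('pics/s1.png',cv2.resize(arm.get_image('side')[160:420,180:520,::-1],(784,600)))"
```

```text
shift [0.7618 2.458  0.3261] turn [-0.0001 -0.0003  0.0251] j6 -1.87 t 6.5
[ 0.57961893 -0.22157365  0.10323694] 0.031619079376736484
```

View pics/s1.png

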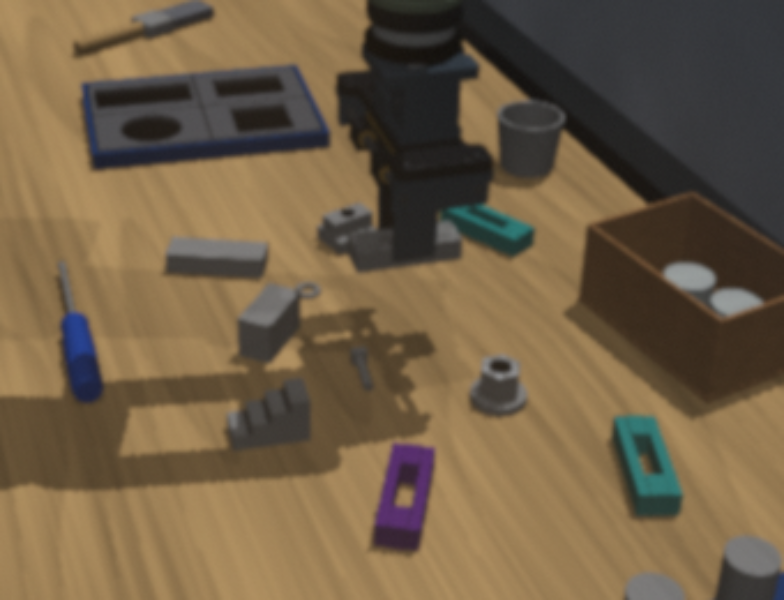

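The clamp is held level in the jaws. Next: carry it to the tray.

{"op": "arm_command", "data": {
  "motion": "0.3 0.99 0 0 0 0.025 -1;0.3 0.99 0 0 0 0.025 -1;0.3 0.99 0 0 0 0.025 -1;0.3 0.99 0 0 0 0.025 -1;0.3 0.99 0 0 0 0.025 -1;0.3 0.99 0 0 0 0.025 -1;0.3 0.99 0 0 0 0.025 -1"
}}

```text
clock: 7.25
tool_pos: [0.5376, -0.0197, 0.1028]
ee_rot: [-0.199, -3.134, 0.001]
contact_force: [-0.3, 0.3, -2.8]
finger_gap: 0.0316
```

{"op": "arm_command", "data": {
  "motion": "0.3 0.99 0 0 0 0 -1;0.3 0.99 0 0 0 0 -1;0.3 0.99 0 0 0 0 -1;0.3 0.99 0 0 0 0 -1;0.3 0.99 0 0 0 0 -1;0.3 0.99 0 0 0 0 -1;0.3 0.99 0 0 0 0 -1"
}}

```text
clock: 7.95
tool_pos: [0.5038, 0.1833, 0.1033]
ee_rot: [-0.202, -3.135, 0.002]
contact_force: [0.4, -0.8, -4.2]
finger_gap: 0.0316
```

```bash
python3 -c "
from h import *
go(.471,.2815,.038,np.radians(82.7));p,T,s=tool();print(p,s['finger_gap'])"
```

```text
shift [0.2257 0.4662 0.3262] turn [-0.0007 -0.0002 -0.0008] j6 -1.11 t 7.95
[0.50384824 0.18330407 0.10332409] 0.0315755687954912
```

{"op": "arm_command", "data": {
  "motion": "0.226 0.466 0 0 0 0 -1;0.226 0.466 0 0 0 0 -1;0.226 0.466 0 0 0 0 -1;0.226 0.466 0.1 0 0 0 -1;0.226 0.466 0.22 0 0 0 -1;0.226 0.466 0.28 0 0 0 -1;0.226 0.466 0.3 0 0 0 -1;0.226 0.466 0.315 0 0 0 -1;0.226 0.466 0.326 0 0 0 -1;0.226 0.466 0.326 0 0 0 -1"
}}

```text
clock: 8.95
tool_pos: [0.4708, 0.2833, 0.039]
ee_rot: [0.2, 3.134, 0.001]
contact_force: [-0.2, -0.5, -3.4]
finger_gap: 0.0313
```

```bash
python3 -c "
from h import *
go(.471,.2815,.038,np.radians(82.7));p,T,s=tool();print(p,s['contact_force'])
cv2.imwrite('pics/s2.png',cv2.resize(arm.get_image('side')[120:300,160:400,::-1],(800,600)))"
```

```text
shift [-0.0021 -0.0086  0.0051] turn [ 0.0004  0.0005 -0.    ] j6 -0.92 t 8.95
[0.47079139 0.28325238 0.03901824] [-0.18023127 -0.4893197  -3.36291059]
```

View pics/s2.png

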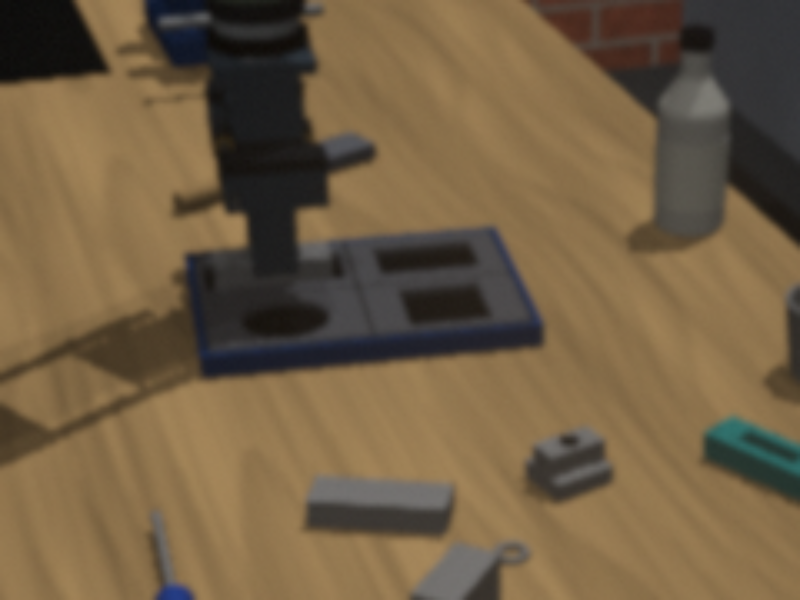

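The clamp is in the long recess, close to the floor. Next: lower it a touch, release, lift, then head to the step block.

{"op": "arm_command", "data": {
  "motion": "0 -0.008 0.006 0 0 0 -1;0 -0.008 0.008 0 0 0 -0.1;0 -0.008 0.008 0 0 0 -0.1;0 -0.008 0.008 0 0 0 -0.1;0 -0.008 0.008 0 0 0 -0.1;0 -0.008 -0.1 0 0 0 -0.1;0 -0.008 -0.25 0 0 0 0.2;0 -0.008 -0.35 0 0 0 0.2;0 -0.008 -0.35 0 0 0 0.2"
}}

```text
clock: 9.9
tool_pos: [0.4719, 0.2828, 0.1115]
ee_rot: [0.199, 3.13, 0.006]
contact_force: [0.7, 0.3, -0.9]
finger_gap: 0.0544
```

```bash
python3 -c "
from h import *
go(.4394,-.313,.03,np.radians(82));p,T,s=tool();print(p,s['finger_gap'])"
```

```text
shift [-0.2141 -2.9771  0.3962] turn [0.0027 0.0034 0.008 ] j6 -0.92 t 9.9
[0.47192934 0.28276481 0.11147534] 0.05442795895794896
```

{"op": "arm_command", "data": {
  "motion": "-0.07 -0.99 0 0 0 0 0.2;-0.07 -0.99 0 0 0 0 0.2;-0.07 -0.99 0 0 0 0 0.2;-0.07 -0.99 0 0 0 0 0.2;-0.07 -0.99 0 0 0 0 0.2;-0.07 -0.99 0 0 0 0 0.2"
}}

```text
clock: 10.5
tool_pos: [0.4585, 0.0826, 0.1079]
ee_rot: [-0.204, -3.134, -0.0]
contact_force: [-0.4, -0.0, -0.3]
finger_gap: 0.0548
```

{"op": "arm_command", "data": {
  "motion": "-0.07 -0.99 0 0 0 0 0.2;-0.07 -0.99 0 0 0 0 0.2;-0.07 -0.99 0 0 0 0 0.2;-0.07 -0.99 0 0 0 0 0.2;-0.07 -0.99 0 0 0 0 0.2;-0.07 -0.99 0 0 0 0 0.2"
}}

```text
clock: 11.1
tool_pos: [0.4479, -0.1143, 0.108]
ee_rot: [-0.201, -3.135, -0.001]
contact_force: [-0.1, 0.8, -0.2]
finger_gap: 0.0547
```

{"op": "arm_command", "data": {
  "motion": "-0.07 -0.99 0 0 0 0 0.2;-0.07 -0.99 0 0 0 0 0.2;-0.07 -0.99 0 0 0 0 0.2;-0.07 -0.99 0 0 0 0 0.2;-0.07 -0.99 0 0 0 0 0.2;-0.07 -0.99 0 0 0 0 0.2;-0.07 -0.99 0 0 0 0 0.2"
}}

```text
clock: 11.8
tool_pos: [0.4369, -0.3103, 0.108]
ee_rot: [-0.195, -3.134, -0.002]
contact_force: [0.4, 0.1, 0.7]
finger_gap: 0.0545
```

```bash
python3 -c "
from h import *
go(.4394,-.3136,.025,np.radians(82));p,T,s=tool();print(p,s['finger_gap'])"
```

```text
shift [-0.0148 -0.0155  0.4152] turn [ 0.0009 -0.0008  0.0097] j6 -2.09 t 11.8
[ 0.4369418  -0.31029699  0.10804235] 0.05449015056915487
```

{"op": "arm_command", "data": {
  "motion": "-0.015 -0.016 0.1 0 0 0.01 0.2;-0.015 -0.016 0.25 0 0 0.01 0.2;-0.015 -0.016 0.37 0 0 0.01 0.2;-0.015 -0.016 0.415 0 0 0.01 0.2;-0.015 -0.016 0.415 0 0 0.01 0.2;-0.015 -0.016 0.415 0 0 0.01 -1;-0.015 -0.016 0.415 0 0 0.01 -1;-0.015 -0.016 0.415 0 0 0.01 -1;-0.015 -0.016 0.415 0 0 0.01 -1;-0.015 -0.016 0.415 0 0 0.01 -1;-0.015 -0.016 0.415 0 0 0.01 -1"
}}

```text
clock: 12.9
tool_pos: [0.4396, -0.3159, 0.0266]
ee_rot: [0.226, 3.132, 0.001]
contact_force: [1.5, 4.9, 5.9]
finger_gap: 0.0299
```

{"op": "arm_command", "data": {
  "motion": "0 0 0 0 0 0 -1;0 0 -0.1 0 0 0 -1;0 0 -0.25 0 0 0 -1;0 0 -0.4 0 0 0 -1;0 0 -0.4 0 0 0 -1;0 0 -0.4 0 0 0 -1"
}}

```text
clock: 13.5
tool_pos: [0.4384, -0.3164, 0.105]
ee_rot: [-0.224, -3.133, 0.0]
contact_force: [-1.3, 0.4, -4.2]
finger_gap: 0.0298
```

```bash
python3 -c "
from h import *
go(.597,.2655,.038,np.radians(82.7));p,T,s=tool();print(p,s['finger_gap'])
a=arm.get_image('side')[160:420,180:520,::-1];b=arm.get_image('top')[140:340,120:280,::-1]
cv2.imwrite('pics/s3.png',np.hstack([cv2.resize(a,(480,367)),cv2.resize(b,(294,367))]))"
```

```text
shift [-0.3704  2.9928  0.3345] turn [-0.0001 -0.0003 -0.0099] j6 -2.07 t 13.5
[ 0.43842674 -0.31639973  0.10498864] 0.029790829242840593
```

View pics/s3.png

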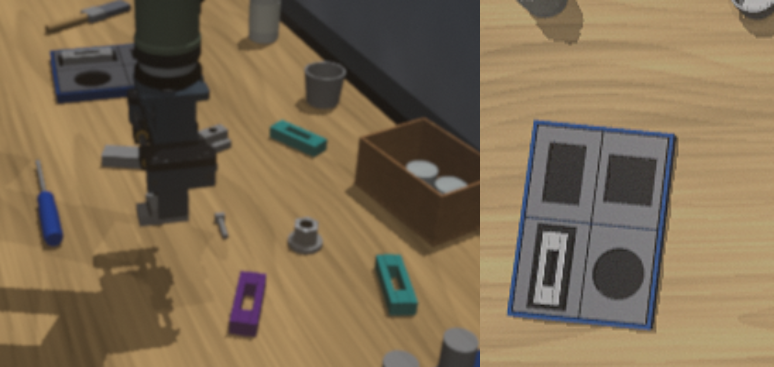

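Strap clamp sits centred in its recess; step block is held level. Next: carry it to the step bay.

{"op": "arm_command", "data": {
  "motion": "-0.123 0.99 0 0 0 -0.01 -1;-0.123 0.99 0 0 0 -0.01 -1;-0.123 0.99 0 0 0 -0.01 -1;-0.123 0.99 0 0 0 -0.01 -1;-0.123 0.99 0 0 0 -0.01 -1;-0.123 0.99 0 0 0 -0.01 -1;-0.123 0.99 0 0 0 -0.01 -1"
}}

```text
clock: 14.3
tool_pos: [0.4908, -0.1245, 0.1045]
ee_rot: [-0.2, -3.133, 0.0]
contact_force: [0.3, -0.4, -3.5]
finger_gap: 0.0298
```

{"op": "arm_command", "data": {
  "motion": "-0.123 0.99 0 0 0 0 -1;-0.123 0.99 0 0 0 0 -1;-0.123 0.99 0 0 0 0 -1;-0.123 0.99 0 0 0 0 -1;-0.123 0.99 0 0 0 0 -1;-0.123 0.99 0 0 0 0 -1;-0.123 0.99 0 0 0 0 -1"
}}

```text
clock: 15.0
tool_pos: [0.5406, 0.0675, 0.105]
ee_rot: [-0.203, -3.134, 0.001]
contact_force: [-0.4, -0.4, -4.8]
finger_gap: 0.0295
```

{"op": "arm_command", "data": {
  "motion": "-0.123 0.99 0 0 0 0 -1;-0.123 0.99 0 0 0 0 -1;-0.123 0.99 0 0 0 0 -1;-0.123 0.99 0 0 0 0 -1;-0.123 0.99 0 0 0 0 -1;-0.123 0.99 0 0 0 0 -1;-0.123 0.99 0 0 0 0 -1"
}}

```text
clock: 15.7
tool_pos: [0.5903, 0.2602, 0.1051]
ee_rot: [-0.203, -3.133, 0.002]
contact_force: [0.3, -0.1, -4.1]
finger_gap: 0.0297
```

```bash
python3 -c "
from h import *
go(.597,.2655,.038,np.radians(82.7));p,T,s=tool();print(p,s['finger_gap'])"
```

```text
shift [-0.0304  0.0312  0.3353] turn [-0.0009 -0.0009 -0.0013] j6 -1.04 t 15.7
[0.59028052 0.26018448 0.10506793] 0.02968487191218328
```

{"op": "arm_command", "data": {
  "motion": "-0.03 0.031 0 0 0 0 -1;-0.03 0.031 0.1 0 0 0 -1;-0.03 0.031 0.22 0 0 0 -1;-0.03 0.031 0.28 0 0 0 -1;-0.03 0.031 0.31 0 0 0 -1;-0.03 0.031 0.325 0 0 0 -1;-0.03 0.031 0.334 0 0 0 -1;-0.03 0.031 0.334 0 0 0 -1"
}}

```text
clock: 16.5
tool_pos: [0.5978, 0.2682, 0.0394]
ee_rot: [0.2, 3.134, 0.001]
contact_force: [-0.5, -0.2, -3.6]
finger_gap: 0.0296
```

```bash
python3 -c "
from h import *
go(.597,.2655,.038,np.radians(82.7));p,T,s=tool();print(p,s['contact_force'])"
```

```text
shift [ 0.0021 -0.0138  0.0071] turn [0.0005 0.0007 0.0001] j6 -1.04 t 16.5
[0.59776861 0.26817467 0.03941769] [-0.48609166 -0.19292453 -3.57410618]
```

{"op": "arm_command", "data": {
  "motion": "0 -0.012 0.005 0 0 0 -1;0 -0.012 0.008 0 0 0 -1;0 -0.012 0.008 0 0 0 -0.1;0 -0.012 0.008 0 0 0 -0.1;0 -0.012 0.008 0 0 0 -0.1;0 -0.012 0.008 0 0 0 -0.1;0 -0.012 -0.1 0 0 0 -0.1;0 -0.012 -0.25 0 0 0 0.3;0 -0.012 -0.35 0 0 0 0.3;0 -0.012 -0.35 0 0 0 0.3"
}}

```text
clock: 17.5
tool_pos: [0.5989, 0.2665, 0.1121]
ee_rot: [0.199, 3.129, 0.005]
contact_force: [0.6, 0.2, -0.4]
finger_gap: 0.0588
```

```bash
python3 -c "
from h import *
go(.589,-.0608,.03,np.radians(102));p,T,s=tool();print(p,s['finger_gap'])"
```

```text
shift [-0.1559 -1.631   0.4058] turn [ 0.0016  0.0041 -0.2143] j6 -1.04 t 17.5
[0.5989145  0.26648715 0.11212495] 0.0587540350516101
```

{"op": "arm_command", "data": {
  "motion": "-0.078 -0.82 0 0 0 -0.1 0.2;-0.078 -0.82 0 0 0 -0.1 0.2;-0.078 -0.82 0 0 0 -0.1 0.2;-0.078 -0.82 0 0 0 -0.1 0.2;-0.078 -0.82 0 0 0 -0.1 0.2;-0.078 -0.82 0 0 0 -0.1 0.2"
}}

```text
clock: 18.1
tool_pos: [0.5916, 0.1017, 0.1082]
ee_rot: [0.046, -3.141, -0.001]
contact_force: [0.1, 0.1, 0.4]
finger_gap: 0.0547
```

{"op": "arm_command", "data": {
  "motion": "0.05 -0.82 0 0 0 -0.114 0.2;0.05 -0.82 0 0 0 -0.114 0.2;0.05 -0.82 0 0 0 -0.114 0.2;0.05 -0.82 0 0 0 -0.114 0.2;0.05 -0.82 0 0 0 -0.114 0.2;0.05 -0.82 0 0 0 -0.114 0.2"
}}

```text
clock: 18.7
tool_pos: [0.5869, -0.0615, 0.1085]
ee_rot: [-0.329, 3.124, 0.002]
contact_force: [0.7, 0.1, 0.3]
finger_gap: 0.0547
```

```bash
python3 -c "
from h import *
go(.589,-.0608,.03,np.radians(102));p,T,s=tool();print(p,s['finger_gap'])"
```

```text
shift [-0.0108  0.0008  0.3924] turn [0.0008 0.0001 0.0002] j6 -1.91 t 18.7
[ 0.58693951 -0.06150183  0.10847942] 0.05474593003381829
```

{"op": "arm_command", "data": {
  "motion": "-0.011 0 0.1 0 0 0 0.1;-0.011 0 0.25 0 0 0 0;-0.011 0 0.35 0 0 0 0;-0.011 0 0.392 0 0 0 0;-0.011 0 0.392 0 0 0 0;-0.011 0 0.392 0 0 0 -1;-0.011 0 0.392 0 0 0 -1;-0.011 0 0.392 0 0 0 -1;-0.011 0 0.392 0 0 0 -1;-0.011 0 0.392 0 0 0 -1;-0.011 0 0.392 0 0 0 -1"
}}

```text
clock: 19.8
tool_pos: [0.5895, -0.0623, 0.0315]
ee_rot: [-0.327, 3.122, 0.001]
contact_force: [0.0, 4.0, 6.1]
finger_gap: 0.0217
```

{"op": "arm_command", "data": {
  "motion": "0 0 0 0 0 0 -1;0 0 -0.1 0 0 0 -1;0 0 -0.25 0 0 0 -1;0 0 -0.38 0 0 0 -1;0 0 -0.38 0 0 0 -1;0 0 -0.38 0 0 0 -1"
}}

```text
clock: 20.4
tool_pos: [0.5881, -0.0631, 0.1057]
ee_rot: [0.327, -3.124, 0.0]
contact_force: [-1.1, -0.4, -3.3]
finger_gap: 0.0218
```

```bash
python3 -c "
from h import *
go(.578,.183,.043,np.radians(82.7));p,T,s=tool();print(p,s['finger_gap'])
a=arm.get_image('side')[160:420,180:520,::-1];b=arm.get_image('top')[140:340,120:280,::-1]
cv2.imwrite('pics/s4.png',np.hstack([cv2.resize(a,(480,367)),cv2.resize(b,(294,367))]))"
```

```text
shift [-0.2059  1.2142  0.3132] turn [-1.000e-04 -6.000e-04  2.141e-01] j6 -1.91 t 20.4
[ 0.58811161 -0.06308     0.10567812] 0.021840116989271265
```

View pics/s4.png

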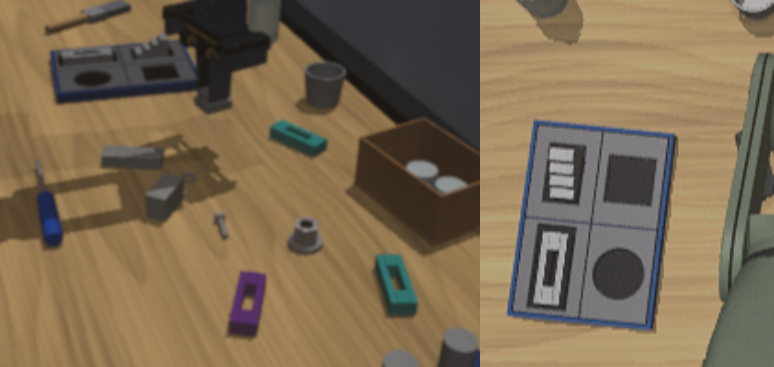

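Step block is in its recess; T-nut is held. On to the square bay.

{"op": "arm_command", "data": {
  "motion": "-0.1 0.6 0 0 0 0.12 -1;-0.1 0.6 0 0 0 0.12 -1;-0.1 0.6 0 0 0 0.12 -1;-0.1 0.6 0 0 0 0.12 -1;-0.1 0.6 0 0 0 0.12 -1"
}}

```text
clock: 21.0
tool_pos: [0.5825, 0.0589, 0.1048]
ee_rot: [0.035, -3.139, 0.001]
contact_force: [-0.0, 0.8, -2.7]
finger_gap: 0.0216
```

```bash
python3 -c "
from h import *
go(.578,.183,.043,np.radians(82.7))"
```

```text
shift [0.0079 0.6212 0.3085] turn [-0.0006 -0.0018  0.0952] j6 -1.51 t 21.0
```

{"op": "arm_command", "data": {
  "motion": "0.008 0.615 0 0 0 0.095 -1;0.008 0.615 0 0 0 0.095 -1;0.008 0.615 0 0 0 0.095 -1;0.008 0.615 0 0 0 0.095 -1;0.008 0.615 0.1 0 0 0.095 -1;0.008 0.615 0.2 0 0 0.095 -1;0.008 0.615 0.26 0 0 0.095 -1;0.008 0.615 0.285 0 0 0.095 -1;0.008 0.615 0.3 0 0 0.095 -1;0.008 0.615 0.307 0 0 0.095 -1;0.008 0.615 0.307 0 0 0.095 -1"
}}

```text
clock: 22.1
tool_pos: [0.5797, 0.1816, 0.0455]
ee_rot: [0.202, 3.134, 0.001]
contact_force: [0.3, 0.1, -2.8]
finger_gap: 0.0217
```

```bash
python3 -c "
from h import *
go(.578,.183,.043,np.radians(82.7));p,T,s=tool();print(p,s['contact_force'])"
```

```text
shift [0.0094 0.0058 0.0123] turn [ 0.0003  0.0006 -0.001 ] j6 -1.16 t 22.1
[0.5797167  0.18160962 0.04546877] [ 0.32236604  0.13662157 -2.79061541]
```

{"op": "arm_command", "data": {
  "motion": "0.006 0.004 0.005 0 0 0 -1;0.006 0.004 0.011 0 0 0 -1;0.006 0.004 0.013 0 0 0 -1;0.006 0.004 0.013 0 0 0 -0.3;0.006 0.004 0.013 0 0 0 -0.3;0.006 0.004 0.013 0 0 0 -0.3;0.006 0.004 0.013 0 0 0 -0.3;0.006 0.004 -0.1 0 0 0 -0.3;0.006 0.004 -0.25 0 0 0 0;0.006 0.004 -0.32 0 0 0 0.2;0.006 0.004 -0.32 0 0 0 0.2"
}}

```text
clock: 23.2
tool_pos: [0.5797, 0.1831, 0.1112]
ee_rot: [0.202, 3.13, 0.003]
contact_force: [-0.1, -0.4, -0.1]
finger_gap: 0.0527
```

```bash
python3 -c "
from h import *
go(.618,-.333,.024,np.radians(87));p,T,s=tool();print(p,s['finger_gap'])"
```

```text
shift [-0.519  -2.5355  0.4332] turn [ 0.0013  0.003  -0.0486] j6 -1.16 t 23.2
[0.57972198 0.18309659 0.11123856] 0.0527083744405588
```

{"op": "arm_command", "data": {
  "motion": "-0.173 -0.85 0 0 0 0 0.2;-0.173 -0.85 0 0 0 0 0.2;-0.173 -0.85 0 0 0 0 0.2;-0.173 -0.85 0 0 0 0 0.2;-0.173 -0.85 0 0 0 0 0.2;-0.173 -0.85 0 0 0 0 0.2"
}}

```text
clock: 23.8
tool_pos: [0.5901, 0.0095, 0.1079]
ee_rot: [-0.204, -3.133, -0.001]
contact_force: [-0.5, -0.4, -0.1]
finger_gap: 0.0547
```

{"op": "arm_command", "data": {
  "motion": "-0.173 -0.85 0 0 0 0 0.2;-0.173 -0.85 0 0 0 0 0.2;-0.173 -0.85 0 0 0 0 0.2;-0.173 -0.85 0 0 0 0 0.2;-0.173 -0.85 0 0 0 0 0.2;-0.173 -0.85 0 0 0 0 0.2"
}}

```text
clock: 24.4
tool_pos: [0.6031, -0.1619, 0.1083]
ee_rot: [-0.201, -3.134, -0.002]
contact_force: [0.3, 0.5, 0.5]
finger_gap: 0.0547
```

{"op": "arm_command", "data": {
  "motion": "-0.173 -0.84 0 0 0 -0.048 0.2;-0.173 -0.84 0 0 0 -0.048 0.2;-0.173 -0.84 0 0 0 -0.048 0.2;-0.173 -0.84 0 0 0 -0.048 0.2;-0.173 -0.84 0 0 0 -0.048 0.2;-0.173 -0.84 0 0 0 -0.048 0.2;-0.173 -0.84 0 0 0 -0.048 0.2"
}}

```text
clock: 25.1
tool_pos: [0.6162, -0.3317, 0.1088]
ee_rot: [-0.08, -3.14, -0.002]
contact_force: [-0.3, 0.7, -0.7]
finger_gap: 0.0548
```

```bash
python3 -c "
from h import *
go(.618,-.333,.024,np.radians(87));p,T,s=tool();print(p,s['finger_gap'])"
```

```text
shift [-0.0096 -0.0067  0.4239] turn [ 0.0008 -0.0005  0.001 ] j6 -2.03 t 25.1
[ 0.61621688 -0.33167008  0.10878166] 0.054827078329720814
```

{"op": "arm_command", "data": {
  "motion": "-0.009 -0.006 0.1 0 0 0 0.2;-0.009 -0.006 0.25 0 0 0 0.2;-0.009 -0.006 0.37 0 0 0 0.2;-0.009 -0.006 0.418 0 0 0 0.2;-0.009 -0.006 0.418 0 0 0 0.2;-0.009 -0.006 0.418 0 0 0 -1;-0.009 -0.006 0.418 0 0 0 -1;-0.009 -0.006 0.418 0 0 0 -1;-0.009 -0.006 0.418 0 0 0 -1;-0.009 -0.006 0.418 0 0 0 -1;-0.009 -0.006 0.418 0 0 0 -1"
}}

```text
clock: 26.2
tool_pos: [0.6184, -0.3356, 0.0267]
ee_rot: [0.084, 3.138, -0.0]
contact_force: [-0.3, 2.9, 6.1]
finger_gap: 0.0293
```

{"op": "arm_command", "data": {
  "motion": "0 0 0 0 0 0 -1;0 0 -0.1 0 0 0 -1;0 0 -0.25 0 0 0 -1;0 0 -0.4 0 0 0 -1;0 0 -0.4 0 0 0 -1;0 0 -0.4 0 0 0 -1"
}}

```text
clock: 26.8
tool_pos: [0.6173, -0.336, 0.1051]
ee_rot: [-0.084, -3.14, 0.001]
contact_force: [0.9, 0.4, -2.1]
finger_gap: 0.0297
```

```bash
python3 -c "
from h import *
go(.459,.1975,.039,np.radians(82.7));p,T,s=tool();print(p,s['finger_gap'])
a=arm.get_image('side')[160:420,180:520,::-1];b=arm.get_image('top')[140:340,120:280,::-1]
cv2.imwrite('pics/s5.png',np.hstack([cv2.resize(a,(480,367)),cv2.resize(b,(294,367))]))"
```

```text
shift [0.9329 2.6215 0.3298] turn [-0.0002 -0.      0.0471] j6 -2.03 t 26.8
[ 0.61731231 -0.3359899   0.10514939] 0.029745749380470414
```

View pics/s5.png

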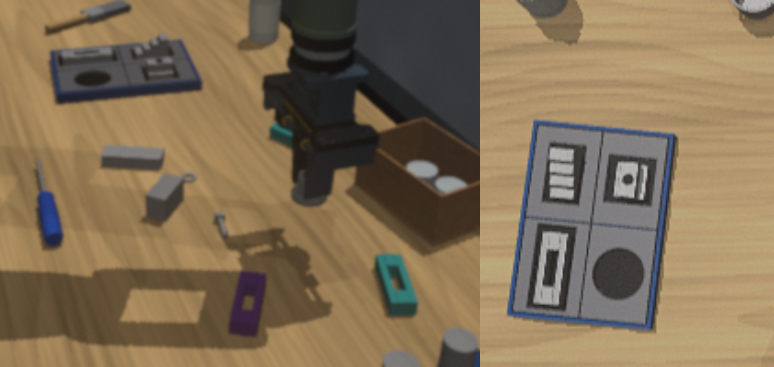

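T-nut is seated and the flange nut is held on its flats (29.7 mm gap). Carrying it to the round recess.

{"op": "arm_command", "data": {
  "motion": "0.31 0.87 0 0 0 0.047 -1;0.31 0.87 0 0 0 0.047 -1;0.31 0.87 0 0 0 0.047 -1;0.31 0.87 0 0 0 0.047 -1;0.31 0.87 0 0 0 0.047 -1;0.31 0.87 0 0 0 0.047 -1"
}}

```text
clock: 27.5
tool_pos: [0.5645, -0.1582, 0.1042]
ee_rot: [-0.197, -3.134, 0.0]
contact_force: [0.6, -0.1, -1.2]
finger_gap: 0.0296
```

{"op": "arm_command", "data": {
  "motion": "0.36 0.85 0 0 0 0 -1;0.36 0.85 0 0 0 0 -1;0.36 0.85 0 0 0 0 -1;0.36 0.85 0 0 0 0 -1;0.36 0.85 0 0 0 0 -1;0.36 0.85 0 0 0 0 -1"
}}

```text
clock: 28.1
tool_pos: [0.5159, 0.0185, 0.1049]
ee_rot: [0.199, 3.135, -0.001]
contact_force: [-1.7, -0.0, -1.6]
finger_gap: 0.0295
```

```bash
python3 -c "
from h import *
go(.459,.1975,.039,np.radians(82.7));p,T,s=tool();print(p,s['finger_gap'])"
```

```text
shift [0.3951 0.8523 0.3291] turn [-0.0004  0.0002  0.0006] j6 -1.43 t 28.1
[0.51586456 0.01847223 0.10494607] 0.029468223580840364
```

{"op": "arm_command", "data": {
  "motion": "0.393 0.85 0 0 0 0 -1;0.393 0.85 0 0 0 0 -1;0.393 0.85 0 0 0 0 -1;0.393 0.85 0 0 0 0 -1;0.393 0.85 0 0 0 0 -1;0.393 0.85 0.1 0 0 0 -1;0.393 0.85 0.2 0 0 0 -1;0.393 0.85 0.27 0 0 0 -1;0.393 0.85 0.3 0 0 0 -1;0.393 0.85 0.318 0 0 0 -1;0.393 0.85 0.327 0 0 0 -1;0.393 0.85 0.327 0 0 0 -1"
}}

```text
clock: 29.3
tool_pos: [0.4594, 0.1973, 0.0403]
ee_rot: [0.201, 3.134, 0.001]
contact_force: [0.1, 0.3, -1.8]
finger_gap: 0.0296
```

```bash
python3 -c "
from h import *
go(.459,.1975,.039,np.radians(82.7));p,T,s=tool();print(p,s['contact_force'])"
```

```text
shift [0.002  0.0005 0.0063] turn [ 0.0002  0.0005 -0.0002] j6 -1.06 t 29.3
[0.4593803  0.19734314 0.04025675] [ 0.11479301  0.28085261 -1.80969489]
```

{"op": "arm_command", "data": {
  "motion": "0 0 0.005 0 0 0 -1;0 0 0.008 0 0 0 -1;0 0 0.008 0 0 0 -0.1;0 0 0.008 0 0 0 -0.1;0 0 0.008 0 0 0 -0.1;0 0 0.008 0 0 0 -0.1;0 0 -0.1 0 0 0 -0.1;0 0 -0.3 0 0 0 0;0 0 -0.5 0 0 0 0;0 0 -0.7 0 0 0 0;0 0 -0.7 0 0 0 0"
}}

```text
clock: 30.4
tool_pos: [0.4619, 0.199, 0.1855]
ee_rot: [0.199, 3.124, 0.008]
contact_force: [-0.3, 0.4, 0.4]
finger_gap: 0.0454
```

{"op": "arm_command", "data": {
  "motion": "0.2 -0.95 0 0 0 0 0;0.2 -0.95 0 0 0 0 0;0.2 -0.95 0 0 0 0 0;0.2 -0.95 0 0 0 0 0;0.2 -0.95 0 0 0 0 0;0.2 -0.95 0 0 0 0 0;0.2 -0.95 0 0 0 0 0"
}}

```text
clock: 31.1
tool_pos: [0.3954, 0.015, 0.1797]
ee_rot: [-0.199, -3.135, -0.001]
contact_force: [0.5, 1.2, -0.1]
finger_gap: 0.0458
```

```bash
python3 - <<'E'
from h import *
t=arm.get_image('top')[:,:,::-1];s=arm.get_image('side')[:,:,::-1]
cv2.imwrite('pics/f.png',np.hstack([cv2.resize(t[190:330,120:240],(400,467),interpolation=2),cv2.resize(s[165:260,200:330],(400,292),interpolation=2)[:,:]] if 0 else [cv2.resize(t[190:330,120:240],(400,467),interpolation=2),np.pad(cv2.resize(s[165:260,200:330],(400,292),interpolation=2),((0,175),(0,0),(0,0)))]))
for n,(x,y) in {'strap_clamp':(.4707,.2815),'step_block':(.5889,.2665),'t_nut':(.5783,.1833),'flange_nut':(.4592,.1975)}.items():
  for c in('top','side'):
    a=proj(np.array([[x,y,.025]]),c)[0][::-1]
    r=fit(n,c,a,[np.radians(-7.3)],z0=.012,w=80)
    print(n,c,r and (np.round((r[0][:2]-[x,y])*1000,1),round(np.degrees(r[0][2])),round(r[1],3)))
for n,(x,y) in {'plain_bar':(.4595,-.0654),'plain_block':(.4699,-.195)}.items():
    r=fit(n,'side',proj(np.array([[x,y,.012]]),'side')[0][::-1],np.radians([-27,45]),w=140)
    print(n,r and np.round((r[0][:2]-[x,y])*1000,1))
print(tool()[2]['finger_gap'],tool()[2]['clock'],tool()[2]['contact_force'])
E
```

```text
strap_clamp top (array([-1.4, -1.8]), -6, np.float64(0.939))
strap_clamp side (array([-0.5, -1.1]), 1, np.float64(0.695))
step_block top (array([-1.1,  0.1]), -9, np.float64(0.902))
step_block side None
t_nut top (array([-1.6, -2.5]), -6, np.float64(0.936))
t_nut side (array([0.6, 0. ]), -9, np.float64(0.88))
flange_nut top (array([-1.1, -0.8]), -1, np.float64(0.947))
flange_nut side (array([0.3, 2.4]), -7, np.float64(0.875))
plain_bar [0.9 0. ]
plain_block [-0.7 -0.5]
0.04546425684733926 31.7 [ 0.34493212 -0.41494595  0.09342725]
```

View pics/f.png

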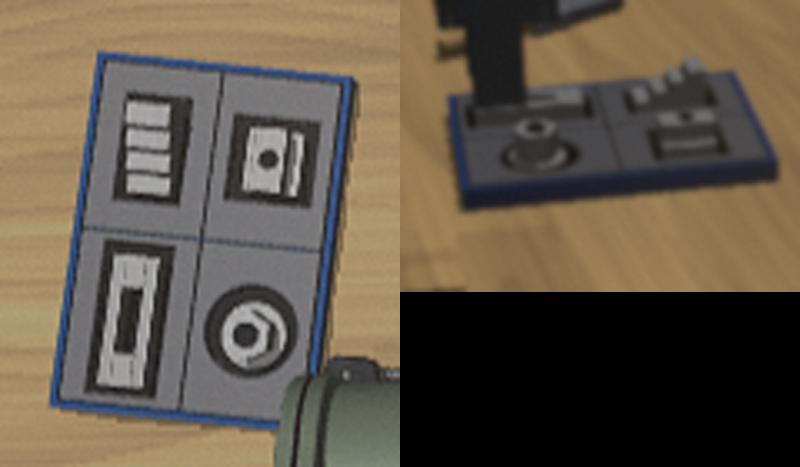

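All four pieces lie flat and centred in their recesses, and the decoys haven't moved. Handing in.

```bash
python3 -c "
from bench import arm
print(arm.job_done())"
```

```text
the job is handed in; nothing more can be done
None
```

I put the strap clamp, step block, T-nut and flange nut each into its own recess, then let go and moved the arm clear. I handed the job in at about 32 s on the robot's clock; the hand-in reports no verdict.

- **Placing:** the last fits put every piece within about 3 mm of its recess centre, against the 14 mm allowed. The final pictures show all four lying flat in their recesses.
- **Look-alikes:** the plain bar and plain block measured within 1 mm of where they started.
- **Weak or disagreeing checks:**
  - The side camera did not find the step block, so its position rests on the top view alone.
  - The side fit of the strap clamp was poor (overlap 0.70) because the gripper partly hid it.
  - The two cameras differed by up to 3.5 mm, on the flange nut.
  - I judged height and tilt only by eye, from the pictures and from the height at release.

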